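# Hang the inspection camera head on the spring-balanced arm

## Robot

A 6-joint arm with a two-finger parallel gripper is mounted at the origin on the work surface. World frame = base frame: x ahead of the robot, y to its left, z up, the work surface at z = 0. Lengths are in m, angles in rad, forces in N, time in s.
With the tool pointing down it reaches from about 0.425 to 0.95 m from the base axis. Payload 3.5 kg.
Tool frame: the origin (TCP) lies at the very end of the fingers, on their centre line; the grasp point (between the pads) lies pinch_z behind it (pinch_z is the distance from the TCP to the grasp point, in m); z points along the fingers, y is the direction in which the jaws open and shut (so a half turn about z gives the same grasp; the last joint's range is limited). The gripper opens to 85 mm and grips with 20 to 120 N. Pads are 22 mm wide; open, the fingers measure 114 mm over their backs; the gripper's body (76 mm by 85 mm) begins 54 mm behind the grasp point. The pads swing forward as they close: fully open they stand 13 mm farther back than shut.
Start: joints at [-1.361, 0.286, 1.577, -0, 1.279, -0.15], TCP at [0.238, -0.632, 0.196] pointing down, gripper open.
Joint ranges: [-2.77, 2.77], [-0.9, 2.22], [0.21, 2.48], [-1.53, 4.67], [0.24, 2.81], [-2.84, 2.84]. Speed limits (rad/s): [2.79, 2.79, 3.14, 3.14, 3.14, 3.14].

## Interface

Orientations are given as a unit quaternion [x, y, z, w].
In Python, from station import get_obs, snapshot, camera_model, job_done, boxes_of, pinpoint, pinch_z gives the robot as it stands. The module is installed in compiled form; this text tells all that it offers.
- The arm moves only by the tool apply_moves, never from a script. Its argument "rows" is one flat list of numbers, 7 for each row, row after row: the turn, a rotation vector about the tool's x, y, z in degrees, then the shift along the tool's x, y, z in mm, then the finger opening in mm, from 0 to 85.4. In form: [rx, ry, rz, x, y, z, claw, rx, ry, rz, x, y, z, claw, ...]. A call has 1 to 20 rows; each row shifts and turns the commanded pose from where the row before left it, along the tool's axes as they then stand; what a row does not reach is not made up. A row lasts 1/8 s, in which the tool goes at most 62.5 mm and 10.7 degrees, less where a joint would pass 70% of its speed; a pose out of reach is approached as far as the arm can. A call is refused whole if a number of a shift passes 62.5 or a number of a turn 10.7, either way. A call with a gripper value outside its range is refused whole. The fingers move at their own pace and stop on an object; "grip_force" is the grip in N (left out, the last holds). Time passes only in rows, so rows that do not move let the fingers close. It gives the time, the measured TCP pose, the force and the opening at its end, in the units of the state.
- get_obs(): the state, without advancing time (a new reading comes with each control period).
- snapshot(name): name is "scene" or "top"; returns the picture (480x640x3 uint8, red, green, blue); there is no depth.
- camera_model(name): a dict with "fx", "fy", "cx", "cy" (pixels), "R" (3x3) and "t" (3): a world point X has camera coordinates R X + t. Camera axes: x right, y down, z forward; pixel columns grow to the right and rows downward; lengths in m; the calibration is good to about 2 mm. A picture is of the moment at which its call begins. camera_model takes no time and is no camera call.
- job_done(): hands the job in, once; it reports no verdict.
Trained networks look in the newest picture that a camera, given by its name, has taken for a name from the list of things; names that differ only in an ending like _2 or _b are one class to them, and where a whole thing is asked for, a point or a joint stands for the part that bears it (a point fixed in the world has none). Each returns a list of dicts, best first, with "conf" (0 to 1); they miss things now and then, are a little off and sometimes report something else, mostly with a low value. They report only what shows in the picture. A call takes as long as a camera call. They do not tell look-alikes from the thing itself.
- boxes_of(thing, camera): "at" ([row, column] in pixels, amid what is visible of it).
- pinpoint(thing, camera): "at" ([row, column] in pixels: a listed point, or the origin of a listed thing).
The state is a dict: "time": time; "joint_pos": joint angles; "qvel": joint speeds; "joint_torque": joint torques, N m; "ee_pos": TCP position; "orientation": TCP orientation; "wrist_force": force on the tool from outside, world axes, zero at the start; "ft_torque": the same for the moment, N m; "opening": finger opening in m.
Only numpy, scipy, OpenCV 4.12 (cv2) and the standard library are available. Lean on these libraries where they do the work, as an engineer would, in place of code of your own. Each camera call takes 0.05 s, during which the arm holds its last target.

## Task

Pick up the black inspection camera head from its rubber pad and hang it on the spring-balanced arm, its collar fully down in the recess of the orange fork. The arm sinks under the weight: ease it down slowly, without forcing the fork, and let go only once the arm carries the whole weight and has come to rest, so that it neither drops nor springs back. Leave the brass sample, the jar and the tray where they are.

Things in the scene. Friction and masses are not known exactly. Their poses are not given: they have to be found in the camera images.
- grip (a point): centre of the camera's black grip head (26 mm across, 44 mm tall, blue band), where it is grasped; on the camera's axis, 138 mm above its bottom, 20 mm below its top, 32 mm above the collar's underside; z up
- camera: the loose round camera head, upright, 158 mm tall, 0.30 to 0.70 kg (varies); origin at the centre of its bottom. From the bottom up: black lens body 56 mm across, 0 to 70 mm; aluminium neck 14 mm across, 70 to 106 mm; aluminium collar 44 mm across, 106 to 114 mm, lower edge chamfered 3 mm; grip head 114 to 158 mm. It starts standing on a fixed grey rubber pad 110 mm across, 6 mm thick
- collar (a point): centre of the underside of the camera's collar, on its axis, 106 mm above the bottom; it comes to rest on the seat point. z is the camera's axis
- seat (a point): centre of the fork's recess, on the top face of the tines. Axes always level: x points back along the arm to the stand, y across, z up. The fork opens to -x. Lips 5 mm high, 4 mm thick on all four sides (the slot interrupts the front one) bound a 50 x 50 mm recess for the 44 mm collar. Bring the neck in along +x, collar above the lips, lens body under the tines
- fork: the orange fork with its grey hub, always level; origin on the arm's front pivot, 62 mm behind the seat point (+x) at the same height; the hub rises 13 mm above it. Two tines 8 mm thick leave a slot 22 mm wide for the neck, closed 12 mm behind the seat point and open in front, with flared lead-ins to 52 mm ahead of it
- balance_arm (a joint): how far the arm has sunk (rad): 0 when empty and raised against its upper stop (sloping 0.30 rad above level), lower stop 0.64. Slope above level = 0.30 - value. A spring holds it up: it starts to sink at about 1.5 N on the fork, then about 1 mm per 0.04 N; under the camera it rests at about 0.13 to 0.54. Little damping: let go too early or pressed too deep, it bounces
- pivot (a point): rear pivot of the arm, 200 mm above the bench; x points away from the fork. Blue parallelogram bars, 240 mm from rear to front pivot, keep the fork level: seat = pivot - x*(62 + 240 cos(slope)) mm + z*240 sin(slope) mm. So a sinking fork also moves some mm away from the stand. The white stand around the pivot is 228 mm high; its foot carries a black sample stage below the fork
- sample: bystander: brass disc 36 mm across, 12 mm high, on the black round stage (104 mm across, 8 mm high) below the fork; origin at the centre of its underside; leave alone
- jar: bystander: closed amber jar 52 mm across, 65 mm high; origin at the centre of its underside; leave alone
- tray: bystander: white divided tray 90 x 120 x 28 mm; origin at the centre of its underside; leave alone
Things that resemble listed ones, but are neither listed nor needed, are in the scene too. There is more than one size of the camera; the one meant has the size given above.

How it is judged:
On the way, in this order (a step that is already met when the one before it is completed fails the run):
1. the camera is lifted clear of its pad (height (world z) of camera above 0.05 m), for 0.1 s.
2. the collar sits in the fork's recess and the arm has sunk under it by at least 0.08 rad, while the gripper still holds the camera (horizontal distance between collar and seat below 0.006 m and z of collar in the frame of seat between -0.003 and 0.0035 m and value of joint balance_arm above 0.08 rad and contact force between the fingers and camera above 0.5 N), for 0.2 s.
At the end, for the whole second after the job is handed in: the released camera hangs upright (within 0.08 rad) in the fork, its collar flat in the recess (underside within 6 mm sideways and about 3 mm in height of the seat point), the arm sunk by 0.08 to 0.60 rad and at rest (under 0.06 rad/s), and sample, jar and tray within 15 mm of where they started (horizontal distance between collar and seat below 0.006 m and z of collar in the frame of seat between -0.003 and 0.0035 m and angle between camera's own z axis and vertical below 0.08 rad and value of joint balance_arm between 0.08 and 0.6 rad and velocity of joint balance_arm between -0.06 and 0.06 rad/s and linear speed of camera below 0.02 m/s and distance of each of sample, jar, tray from where it was at the start of the episode below 0.015 m); the robot touches nothing.
It fails at once if the arm drops or springs back (faster than 0.35 rad/s) (velocity of joint balance_arm above 0.35 rad/s or velocity of joint balance_arm below -0.35 rad/s).
It fails at once if the fork is forced (more than 20 N on it) (contact force between fork and anything else above 20 N).
It fails at once if a bystander is pushed away by more than 15 mm (distance of any of sample, jar, tray from where it was at the start of the episode above 0.015 m).
It also fails if it takes over 64 s, if anything falls off the work surface, if the arm or the gripper's body presses on something with over 40 N, if the wrist force passes 120 N, or if a joint passes its speed limit or range.

## Working session

There is one attempt and no reset: what is moved stays moved. The work goes in short steps, Python scripts to look and compute and a tool call to move; the robot and the scene stay as the last step left them, time stands still between calls to the robot, and variables do not carry over. Pictures are saved under pics/ and viewed, and the job is handed in when it is done.

Besides the shell and the picture viewer there is one more tool, called after "Call:" as name(argument=value, ...) on one line, values as JSON. apply_moves: Moves the arm, as the interface text tells. Its arguments: {"type":"object","properties":{"rows":{"type":"array"},"grip_force":{"type":"number"}},"required":["rows"]}

```bash
mkdir -p pics; ls; python3 - <<'E'
from station import *
import cv2
for n in ("scene","top"):
    im=snapshot(n); cv2.imwrite(f"pics/{n}0.png",im[:,:,::-1])
    m=camera_model(n); print(n,m)
    for t in ("grip","camera","collar","seat","fork","pivot","sample","jar","tray"):
        print(t,[(d['at'],round(d['conf'],2)) for d in pinpoint(t,n)][:4])
print(get_obs()); print(pinch_z)
E
```

```text
pics
scene {'fx': 477.7106773579099, 'fy': 477.7106773579099, 'cx': 321.3225171904571, 'cy': 238.85487366668136, 'R': array([[-0.12407443,  0.99225562,  0.00585913],
       [ 0.76328804,  0.09921332, -0.63839493],
       [-0.63403225, -0.07473628, -0.76968668]]), 't': array([ 0.08388854, -0.32206107,  1.52827507])}
grip [([259.5, 239.8], 0.92), ([230.8, 197.3], 0.83), ([237.0, 125.4], 0.55), ([267.0, 206.7], 0.31)]
camera [([288.0, 146.4], 0.94), ([285.0, 249.7], 0.9), ([269.6, 207.7], 0.6)]
collar [([261.1, 239.5], 0.92), ([249.3, 133.6], 0.82), ([242.0, 202.2], 0.8)]
seat [([210.6, 354.7], 0.92)]
fork [([213.5, 388.2], 0.87)]
pivot [([248.6, 494.0], 0.67)]
sample [([286.9, 344.4], 0.67), ([249.9, 491.8], 0.16)]
jar [([331.5, 209.1], 0.69)]
tray [([241.7, 316.0], 0.58)]
top {'fx': 486.3540520325863, 'fy': 486.3540520325863, 'cx': 319.14451198733894, 'cy': 243.30602303331608, 'R': array([[ 0.01939136, -0.99972988,  0.01281199],
       [-0.99673031, -0.02033534, -0.07819946],
       [ 0.07843888, -0.01125371, -0.9968554 ]]), 't': array([-0.04617438,  0.61611451,  1.3295165 ])}
grip [(
[... 382 characters left out ...]
tray []
{'time': 1.0, 'joint_pos': array([-1.36100372e+00,  2.86273994e-01,  1.57669987e+00,  2.26798878e-05,
        1.27864062e+00, -1.50002146e-01]), 'qvel': array([ 0.00035015,  0.00251523,  0.00176158, -0.00047722,  0.00123508,
        0.00139408]), 'joint_torque': array([ 7.52059987e-04, -4.05975831e+01, -2.92946273e+01, -5.91242383e-05,
        5.26910389e-04, -1.41525597e-06]), 'ee_pos': array([ 0.23768269, -0.63174373,  0.19554229]), 'orientation': array([ 9.83862644e-01,  1.78925395e-01,  1.05282105e-05, -1.12367228e-05]), 'wrist_force': array([ 0.16259844, -0.12250058, -0.50209721]), 'ft_torque': array([ 0.01486141, -0.04921857,  0.03176189]), 'opening': 0.0852718636976755}
0.0187
```

View pics/scene0.png

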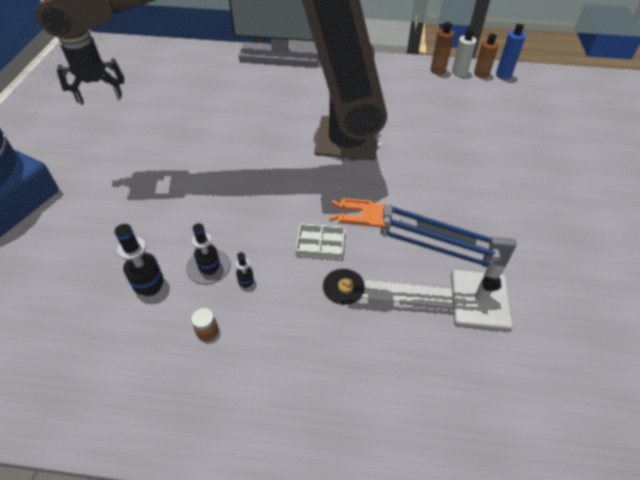

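View pics/top0.png

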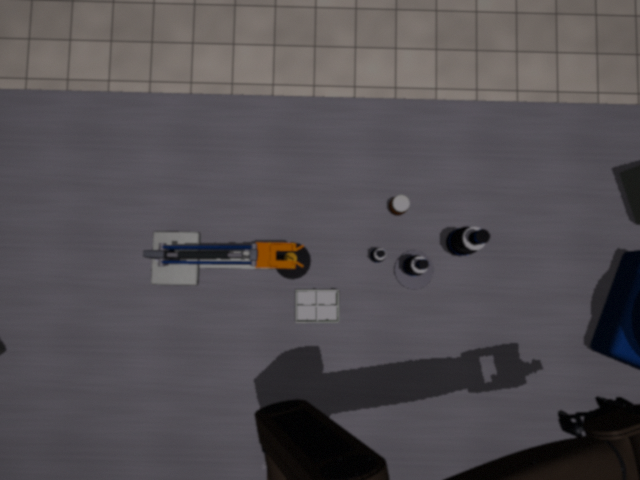

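```bash
cat > h.py <<'E'
import numpy as np, cv2
from station import *
def ray(n,at):
    m=camera_model(n); R=m['R'];C=-R.T@m['t']
    d=R.T@np.array([(at[1]-m['cx'])/m['fx'],(at[0]-m['cy'])/m['fy'],1.]);return C,d/np.linalg.norm(d)
def tri(a,b):
    C1,d1=ray('scene',a);C2,d2=ray('top',b)
    s=np.linalg.lstsq(np.c_[d1,-d2],C2-C1,rcond=None)[0]
    p=C1+s[0]*d1;q=C2+s[1]*d2
    return (p+q)/2,np.linalg.norm(p-q)
def atz(n,at,z):
    C,d=ray(n,at);return C+d*(z-C[2])/d[2]
def proj(n,X):
    m=camera_model(n);c=m['R']@np.asarray(X)+m['t'];return np.array([m['fy']*c[1]/c[2]+m['cy'],m['fx']*c[0]/c[2]+m['cx']])
E
python3 - <<'E'
from h import *
np.set_printoptions(precision=4,suppress=True)
G=[[259.5,239.8],[230.8,197.3],[237,125.4],[267,206.7]];g=[[236.4,480.2],[263.7,419.5],[252.5,383.9]]
for n,A,B in (("grip",G,g),("cam",[[288,146.4],[285,249.7],[269.6,207.7]],[[268.7,408],[243.7,457.7],[256.3,375.6]]),("col",[[261.1,239.5],[249.3,133.6],[242,202.2]],[[264.8,422.7],[253,380.4],[237.7,475.6]])):
  for a in A:
    for b in B:
      p,e=tri(a,b)
      if e<.02: print(n,a,b,p,e)
print('seat',tri([210.6,354.7],[253.1,280]));print('fork',tri([213.5,388.2],[255.9,251.3]));print('piv',tri([248.6,494],[250.6,161.3]))
E
```

```text
grip [259.5, 239.8] [252.5, 383.9] [ 0.59   -0.2021  0.0955] 0.004555126726538115
grip [230.8, 197.3] [263.7, 419.5] [ 0.5619 -0.2919  0.1501] 0.010464958238942387
grip [237, 125.4] [236.4, 480.2] [ 0.6291 -0.4277  0.1875] 0.0006099187447870497
grip [267, 206.7] [263.7, 419.5] [ 0.5644 -0.3084  0.014 ] 0.016125566142261193
cam [288, 146.4] [243.7, 457.7] [ 0.6276 -0.4346 -0.0105] 0.006464534622312262
cam [285, 249.7] [256.3, 375.6] [ 0.5853 -0.1932 -0.0134] 0.00660942918259317
cam [269.6, 207.7] [268.7, 408] [ 0.5541 -0.2965 -0.01  ] 0.015390329732865011
col [261.1, 239.5] [253, 380.4] [ 0.5899 -0.1985  0.0896] 0.00523503063382319
col [249.3, 133.6] [237.7, 475.6] [ 0.6286 -0.4268  0.1453] 0.007871256300710087
col [242, 202.2] [264.8, 422.7] [ 0.5586 -0.3002  0.1057] 0.009049287298876245
seat (array([0.5732, 0.0545, 0.2772]), np.float64(0.004606973240904711))
fork (array([0.5659, 0.1206, 0.2701]), np.float64(0.0031360515826187054))
piv (array([0.5772, 0.3438, 0.2079]), np.float64(0.003086233074674241))
```

The scene view shows three camera heads. The middle one stands on the round grey pad near (260,207), its grip triangulates to about z 0.15, and it is the right size. The fork is at (211,355) in scene, and it opens towards world −y. Next I zoom in to refine the positions.

```bash
python3 - <<'E'
from h import *
np.set_printoptions(precision=4,suppress=True)
s=cv2.imread('pics/scene0.png');t=cv2.imread('pics/top0.png')
def crop(im,r0,c0,h,w,k):
    return cv2.resize(im[r0:r0+h,c0:c0+w],None,fx=k,fy=k,interpolation=cv2.INTER_CUBIC)
a=crop(s,210,170,100,65,6);b=crop(t,240,385,55,60,6)
c=crop(s,190,320,50,90,6);d=crop(t,230,235,50,80,6)
def put(n,*ims):
    H=max(i.shape[0] for i in ims);cv2.imwrite(n,np.hstack([cv2.copyMakeBorder(i,0,H-i.shape[0],0,8,cv2.BORDER_CONSTANT) for i in ims]))
put('pics/z1.png',a,b)
cv2.imwrite('pics/z2.png',np.vstack([c,cv2.copyMakeBorder(d,0,0,0,60,cv2.BORDER_CONSTANT)]))
# at known heights
for n,at in(('scene',[230.8,197.3]),('top',[263.7,419.5])): print('grip',n,atz(n,at,.144))
for n,at in(('scene',[242,202.2]),('top',[264.8,422.7])): print('col',n,atz(n,at,.112))
for n,at in(('scene',[269.6,207.7]),('top',[268.7,408])): print('bot',n,atz(n,at,.006))
for n,at in(('scene',[210.6,354.7]),('top',[253.1,280])): print('seat',n,atz(n,at,.2709))
for n,at in(('scene',[213.5,388.2]),('top',[255.9,251.3])): print('fork',n,atz(n,at,.2709))
for n,at in(('scene',[248.6,494]),('top',[250.6,161.3])): print('piv',n,atz(n,at,.2))
E
```

```text
grip scene [ 0.5574 -0.3     0.144 ]
grip top [ 0.5608 -0.288   0.144 ]
col scene [ 0.5632 -0.2929  0.112 ]
col top [ 0.5594 -0.3034  0.112 ]
bot scene [ 0.5658 -0.2984  0.006 ]
bot top [ 0.5517 -0.2858  0.006 ]
seat scene [0.5677 0.0522 0.2709]
seat top [0.5734 0.0573 0.2709]
fork scene [0.5669 0.119  0.2709]
fork top [0.5657 0.1221 0.2709]
piv scene [0.5707 0.3451 0.2   ]
piv top [0.5777 0.3479 0.2   ]
```

View pics/z1.png

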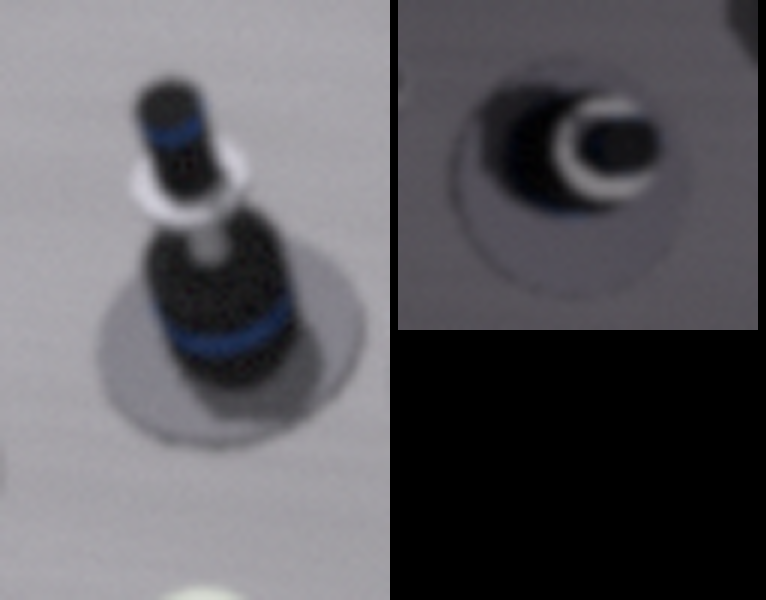

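View pics/z2.png

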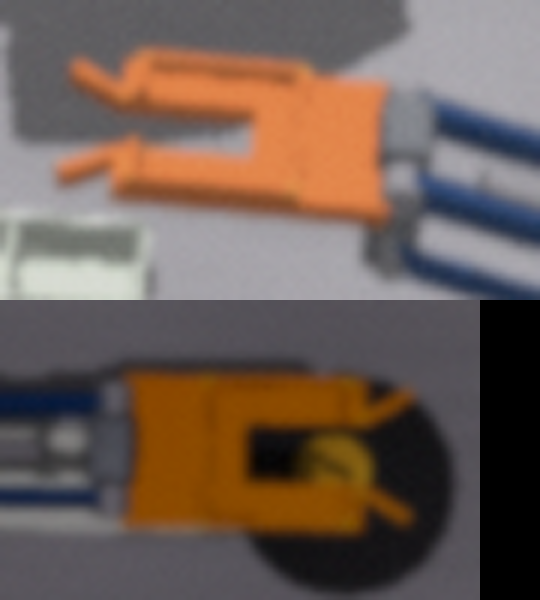

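```bash
cat >> h.py <<'E'
def circ(c,r,z,n=40):
    a=np.linspace(0,2*np.pi,n);return np.c_[c[0]+r*np.cos(a),c[1]+r*np.sin(a),np.full(n,z)]
def camwire(x,y,z0):
    return [circ((x,y),r/2e3,z0+z/1e3) for r,z in ((56,0),(56,70),(44,106),(44,114),(26,114),(26,158))]
def forkwire(x,y,z,yaw):
    # yaw: direction of seat x axis
    c,s=np.cos(yaw),np.sin(yaw)
    P=[[(-29,-29,0),(29,-29,0),(29,29,0),(-29,29,0),(-29,-29,0)],[(-29,-11,0),(12,-11,0),(12,11,0),(-29,11,0)],[(-29,-29,5),(29,-29,5),(29,29,5),(-29,29,5),(-29,-29,5)]]
    out=[]
    for l in P:
        l=np.array(l)/1e3;out.append(np.c_[x+c*l[:,0]-s*l[:,1],y+s*l[:,0]+c*l[:,1],z+l[:,2]])
    return out
def over(im,n,wires,r0,c0,h,w,k,cols=((0,255,0),)):
    o=cv2.resize(im[r0:r0+h,c0:c0+w],None,fx=k,fy=k,interpolation=cv2.INTER_CUBIC)
    for i,wr in enumerate(wires):
        p=np.array([proj(n,X) for X in wr]);q=np.c_[(p[:,1]-c0+.5)*k-.5,(p[:,0]-r0+.5)*k-.5]
        cv2.polylines(o,[np.round(q).astype(np.int32)],False,cols[i%len(cols)],1)
    return o
E
cat > ov.py <<'E'
from h import *
import sys
s=cv2.imread('pics/scene0.png');t=cv2.imread('pics/top0.png')
np.set_printoptions(precision=4,suppress=True)
print(tri([239.2,201.2],[264.2,419.6]), atz('top',[264.2,419.6],.118),atz('scene',[239.2,201.2],.118))
print(atz('top',[255,281.4],.272))
x,y,fx,fy,yaw=map(float,sys.argv[1:6])
W=camwire(x,y,.006);F=forkwire(fx,fy,.2709,yaw)
k=6
def pad(i,H):return cv2.copyMakeBorder(i,0,H-i.shape[0],0,8,cv2.BORDER_CONSTANT)
a=[over(s,'scene',W,215,175,75,60,k),over(t,'top',W,240,385,55,60,k)]
cv2.imwrite('pics/%s_a.png'%sys.argv[6],np.hstack([pad(i,450) for i in a]))
a=[over(s,'scene',F,190,320,45,65,k),over(t,'top',F,230,245,50,65,k)]
cv2.imwrite('pics/%s_b.png'%sys.argv[6],np.hstack([pad(i,300) for i in a]))
E
python3 ov.py .560 -.296 .5685 .0545 1.56 o1
```

```text
(array([ 0.5607, -0.2942,  0.1189]), np.float64(0.0009509964941433103)) [ 0.5606 -0.2939  0.118 ] [ 0.56   -0.2951  0.118 ]
[0.5691 0.0539 0.272 ]
```

View pics/o1_a.png

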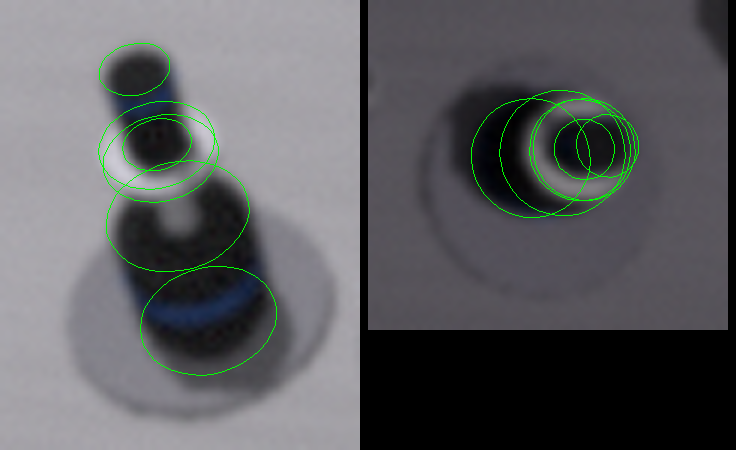

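View pics/o1_b.png

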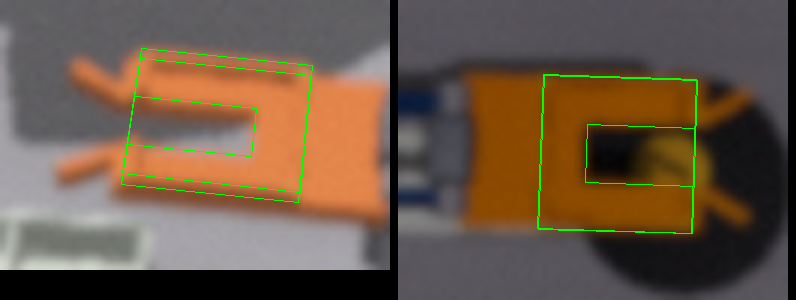

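The model overlays put the camera axis at about (0.559, −0.295) and the fork seat at about (0.569, 0.053), with the arm along +y. First move: turn the jaws across the arm (world x) while rising slightly.

Call:
apply_moves(rows=[0,0,-9.8,0,0,-5,70,0,0,-9.8,0,0,-5,70,0,0,-9.8,0,0,-5,70,0,0,-9.8,0,0,-5,70,0,0,-9.8,0,0,-5,70,0,0,-9.8,0,0,-5,70,0,0,-9.7,0,0,-5,70], grip_force=40)

```text
time: 1.88
ee_pos: [0.2376, -0.6318, 0.2307]
orientation: [0.711, 0.704, -0.0, -0.0]
wrist_force: [0.5, 0.3, -0.1]
opening: 0.0701
```

```bash
cat > st.py <<'E'
from h import *
from scipy.spatial.transform import Rotation as Ro
import sys
np.set_printoptions(precision=4,suppress=True)
o=get_obs();R=Ro.from_quat(o['orientation']).as_matrix()
print(o['time'],'ee',o['ee_pos'],'\n',R,'\nF',o['wrist_force'],'T',o['ft_torque'],'op',o['opening'],'j',o['joint_pos'])
if len(sys.argv)>3:
    print('delta tool mm',R.T@(np.array(list(map(float,sys.argv[1:4])))-o['ee_pos'])*1e3)
E
python3 st.py .559 -.295 .230
```

```text
1.875 ee [ 0.2376 -0.6318  0.2307] 
 [[ 0.0099  1.     -0.    ]
 [ 1.     -0.0099 -0.    ]
 [-0.     -0.     -1.    ]] 
F [ 0.5257  0.2515 -0.1198] T [ 0.0295 -0.0133  0.032 ] op 0.07005781184981046 j [-1.361   0.2629  1.541  -0.      1.3377 -1.3511]
delta tool mm [339.9207 318.0069   0.6883]
```

Call:
apply_moves(rows=[0,0,0,34,32,0,70,0,0,0,34,32,0,70,0,0,0,34,32,0,70,0,0,0,34,32,0,70,0,0,0,34,32,0,70,0,0,0,34,32,0,70,0,0,0,34,32,0,70,0,0,0,34,32,0,70,0,0,0,34,32,0,70,0,0,0,34,30,0,70,0,0,0,0,0,0,70,0,0,0,0,0,0,70])

```text
time: 3.38
ee_pos: [0.5607, -0.2969, 0.2305]
orientation: [0.712, 0.702, -0.0, 0.0]
wrist_force: [0.7, -0.7, -0.2]
opening: 0.07
```

```bash
python3 st.py .559 -.295 .1253; python3 - <<'E'
from h import *
s=snapshot('scene')[:,:,::-1].copy();t=snapshot('top')[:,:,::-1].copy()
e=get_obs()['ee_pos'];print(proj('scene',e),proj('top',e))
k=5
T=[np.array([e+[0,0,0.0],[e[0],e[1],.006]])]
a=over(s,'scene',T,150,130,120,80,k);b=over(t,'top',T,215,375,80,80,k)
cv2.imwrite('pics/p1.png',np.hstack([a,cv2.copyMakeBorder(b,0,200,0,0,cv2.BORDER_CONSTANT)])[:600])
E
```

```text
3.375 ee [ 0.5607 -0.2969  0.2305] 
 [[ 0.0151  0.9999 -0.0004]
 [ 0.9999 -0.0151 -0.0004]
 [-0.0004 -0.0004 -1.    ]] 
F [ 0.7184 -0.6882 -0.1559] T [ 0.0527 -0.0307 -0.0517] op 0.07004396378557293 j [-0.6465  0.1739  1.6459 -0.0005  1.3219 -0.6313]
delta tool mm [  1.9009  -1.6849 105.1736]
[205.46741682 190.09984244] [262.70805906 431.59584638]
```

View pics/p1.png

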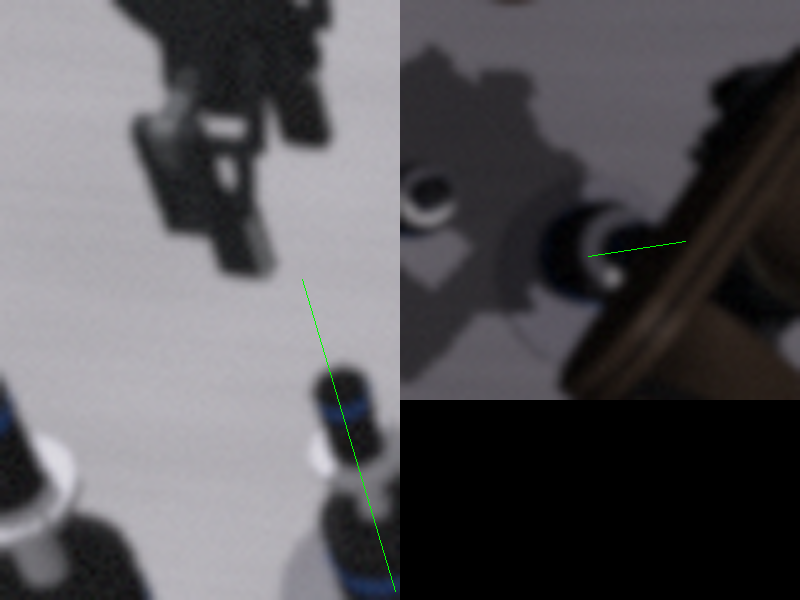

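```bash
python3 - <<'E'
from h import *
s=snapshot('scene')[:,:,::-1].copy()
e=get_obs()['ee_pos'];print(e)
cv2.imwrite('pics/p2.png',over(s,'scene',[np.array([e,e+[0,0,.1]])]+[np.array([e+[dx,0,.01],e+[dx,0,.06]]) for dx in(-.035,.035)],100,80,150,200,4))
E
```

```text
[ 0.56019278 -0.29771773  0.2305479 ]
```

View pics/p2.png

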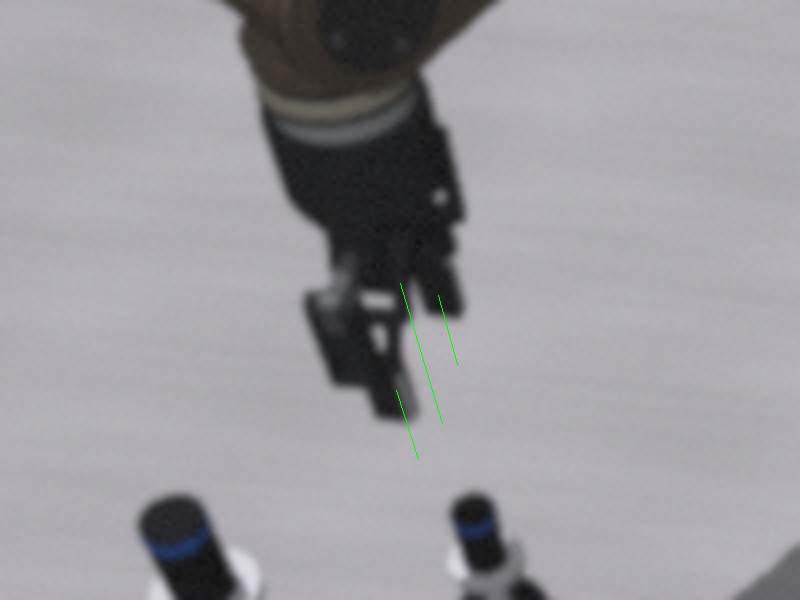

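```bash
python3 - <<'E'
from h import *
s=cv2.imread('pics/scene0.png');e=np.array([.2377,-.6317,.1955]);y=np.array([.352,-.936,0])
print(proj('scene',e))
cv2.imwrite('pics/p3.png',over(s,'scene',[np.array([e,e+[0,0,.1]])]+[np.array([e+y*dx+[0,0,.013],e+y*dx+[0,0,.06]]) for dx in(-.0427,.0427)],20,30,120,130,5))
# top view current
t=snapshot('top')[:,:,::-1].copy();cv2.imwrite('pics/p3t.png',t)
E
```

```text
[115.85419633 107.16615653]
```

View pics/p3.png

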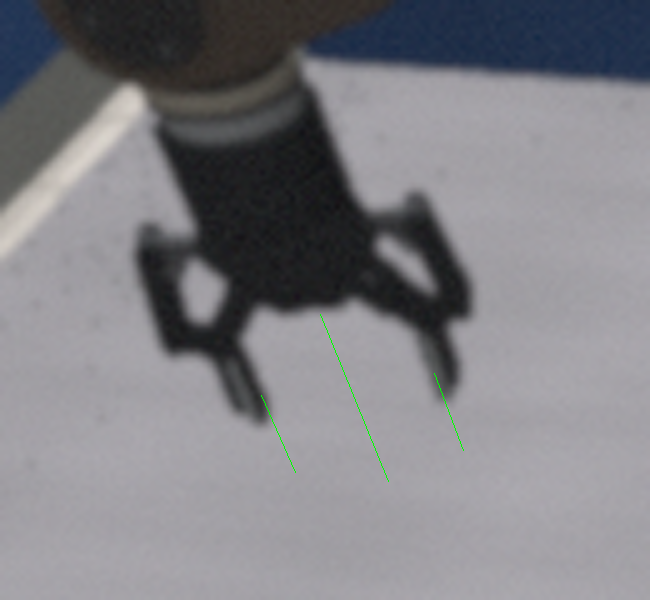

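View pics/p3t.png

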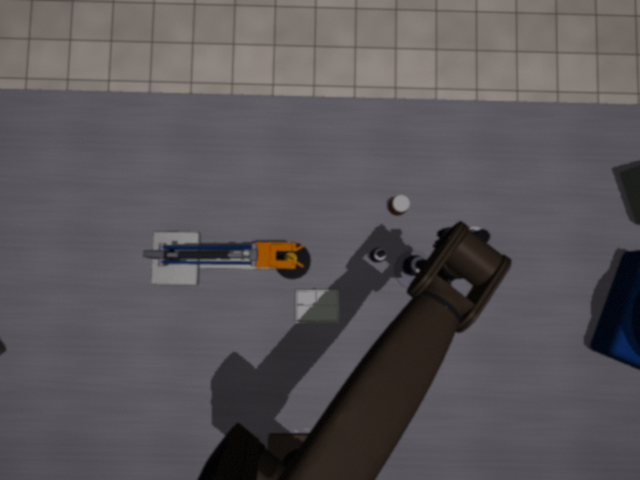

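```bash
python3 - <<'E'
from h import *
s=cv2.imread('pics/top0.png');e=np.array([.2377,-.6317,.1955]);y=np.array([.352,-.936,0])
print(proj('top',e))
cv2.imwrite('pics/p4.png',over(s,'top',[np.array([e,e+[0,0,.1]])]+[np.array([e+y*dx+[0,0,.013],e+y*dx+[0,0,.06]]) for dx in(-.0427,.0427)],360,510,110,130,5))
E
```

```text
[401.2136539  567.46699863]
```

View pics/p4.png

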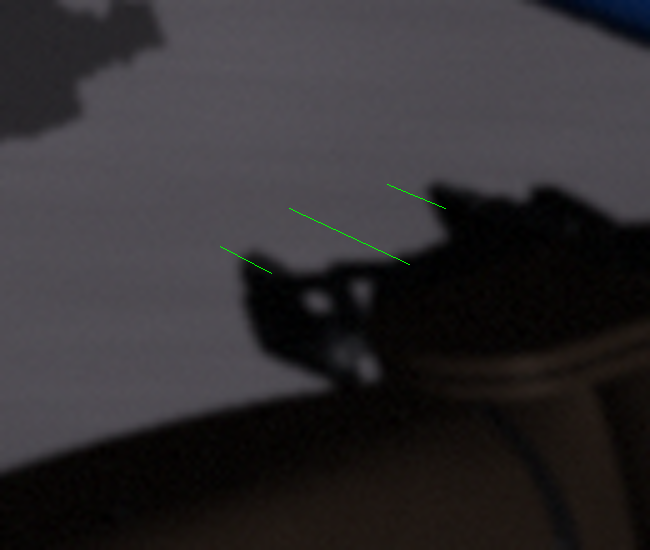

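Call:
apply_moves(rows=[0,0,0,0,0,12,70,0,0,0,0,0,12,70,0,0,0,0,0,12,70,0,0,0,0,0,12,70,0,0,0,0,0,0,70])

```text
time: 4.2
ee_pos: [0.5601, -0.2961, 0.1805]
orientation: [0.713, 0.702, -0.0, -0.002]
wrist_force: [-0.2, -0.7, -0.7]
opening: 0.0697
```

```bash
python3 st.py .559 -.295 .1253; python3 - <<'E'
from h import *
s=snapshot('scene')[:,:,::-1].copy()
for i in range(3):
  e=get_obs()['ee_pos'];print(e)
k=5
cv2.imwrite('pics/p5.png',over(s,'scene',[np.array([e,e+[0,0,.1]])]+[np.array([e+[dx,0,.005],e+[dx,0,.06]]) for dx in(-.035,.035)],150,130,120,110,k))
E
```

```text
4.2 ee [ 0.5601 -0.2961  0.1805] 
 [[ 0.0153  0.9999 -0.0027]
 [ 0.9999 -0.0153  0.0021]
 [ 0.002  -0.0028 -1.    ]] 
F [-0.245  -0.735  -0.7354] T [-0.0571  0.0119 -0.0184] op 0.06973969955754925 j [-0.6462  0.2106  1.6957  0.      1.2387 -0.6308]
delta tool mm [ 0.9243 -0.9664 55.1643]
[ 0.56062226 -0.29643669  0.18163209]
[ 0.56062226 -0.29643669  0.18163209]
[ 0.56062226 -0.29643669  0.18163209]
```

View pics/p5.png

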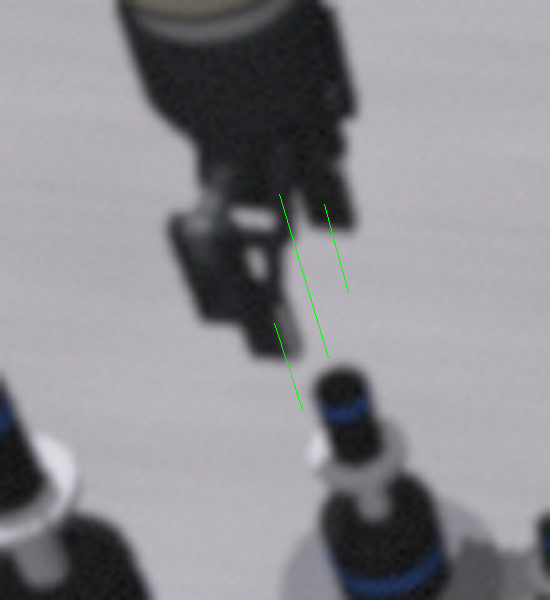

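Call:
apply_moves(rows=[0,0,0,0,-1,12,70,0,0,0,0,0,12,70,0,0,0,0,0,12,70,0,0,0,0,0,12,70,0,0,0,0,0,6,70,0,0,0,0,0,0,70])

```text
time: 5.0
ee_pos: [0.5596, -0.2965, 0.1277]
orientation: [0.713, 0.702, -0.0, -0.001]
wrist_force: [0.0, -0.2, 0.6]
opening: 0.0702
```

```bash
python3 st.py .559 -.295 .1253; python3 - <<'E'
from h import *
s=snapshot('scene')[:,:,::-1].copy();t=snapshot('top')[:,:,::-1].copy()
e=get_obs()['ee_pos'];print(e)
k=5
L=[np.array([e,e+[0,0,.1]])]
a=over(s,'scene',L,170,140,120,80,k);b=over(t,'top',L,210,380,80,80,k)
cv2.imwrite('pics/p6.png',np.hstack([a,cv2.copyMakeBorder(b,0,200,0,0,cv2.BORDER_CONSTANT)]))
E
```

```text
5.0 ee [ 0.5596 -0.2965  0.1277] 
 [[ 0.0155  0.9999 -0.001 ]
 [ 0.9999 -0.0155  0.0008]
 [ 0.0007 -0.001  -1.    ]] 
F [ 0.0141 -0.206   0.5564] T [-0.0314  0.0041  0.0469] op 0.07018262364099412 j [-0.6472  0.2579  1.7399 -0.      1.1451 -0.6318]
delta tool mm [ 1.4759 -0.6144  2.4479]
[ 0.56015874 -0.29688845  0.1289146 ]
```

View pics/p6.png

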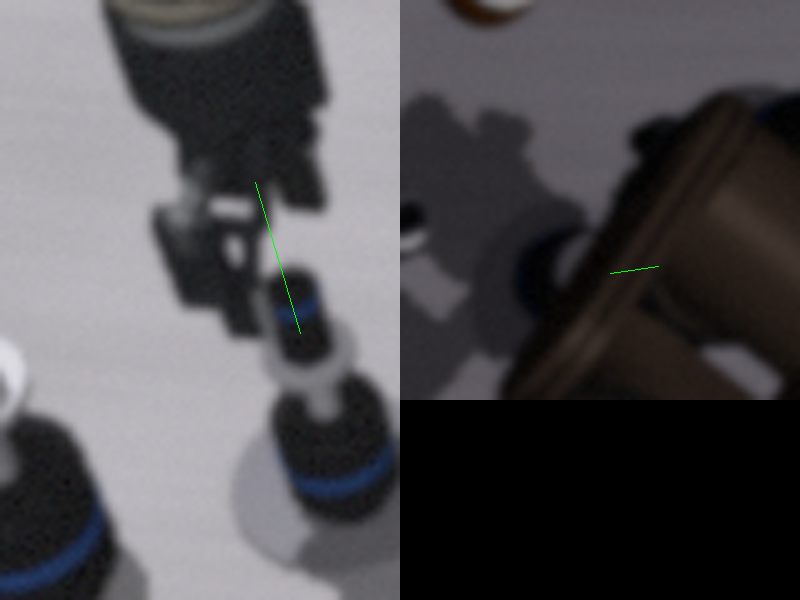

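```bash
python3 - <<'E'
from h import *
for z in (.13,.14,.15,.16,.17,.18):
  print(z,[proj('scene',[.56+dx,-.297,z]).round(1).tolist() for dx in(-.045,-.035,.035,.045)])
E
```

```text
0.13 [[221.2, 204.9], [224.4, 203.7], [247.6, 195.0], [251.1, 193.7]]
0.14 [[218.4, 204.1], [221.6, 202.9], [244.8, 194.1], [248.3, 192.8]]
0.15 [[215.5, 203.3], [218.7, 202.1], [242.0, 193.2], [245.4, 191.8]]
0.16 [[212.6, 202.5], [215.7, 201.3], [239.1, 192.3], [242.6, 190.9]]
0.17 [[209.6, 201.7], [212.8, 200.5], [236.2, 191.3], [239.7, 190.0]]
0.18 [[206.6, 200.9], [209.8, 199.6], [233.2, 190.4], [236.7, 189.0]]
```

The visible fingertips look about 30 mm higher than the reported TCP implies. Before gripping, I close to 36 mm, which is wider than the 26 mm head, and look again.

Call:
apply_moves(rows=[0,0,0,0,0,0,36,0,0,0,0,0,0,36,0,0,0,0,0,0,36,0,0,0,0,0,0,36])

```text
time: 5.6
ee_pos: [0.5599, -0.2967, 0.1286]
orientation: [0.713, 0.702, 0.0, 0.0]
wrist_force: [0.5, -0.6, -0.2]
opening: 0.0361
```

```bash
python3 st.py .559 -.295 .1253; python3 - <<'E'
from h import *
s=snapshot('scene')[:,:,::-1].copy()
e=get_obs()['ee_pos'];print(e)
k=6
cv2.imwrite('pics/p7.png',over(s,'scene',[],170,140,100,100,k))
E
```

```text
5.6 ee [ 0.5599 -0.2967  0.1286] 
 [[ 0.0155  0.9999  0.0001]
 [ 0.9999 -0.0155 -0.0001]
 [-0.0001  0.0001 -1.    ]] 
F [ 0.4716 -0.565  -0.1775] T [-0.0446 -0.0485  0.0209] op 0.036061829188215364 j [-0.6472  0.2569  1.7392  0.      1.1453 -0.6318]
delta tool mm [ 1.7029 -0.9589  3.3452]
[ 0.55993972 -0.29670372  0.12860854]
```

View pics/p7.png

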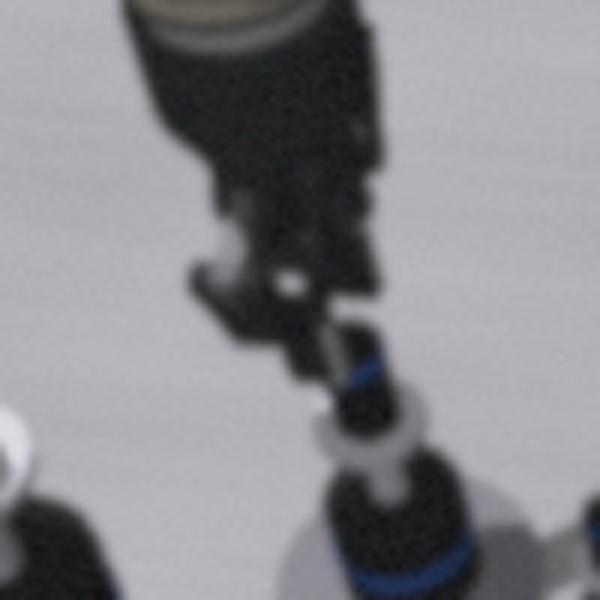

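Call:
apply_moves(rows=[0,0,0,0,0,0,66,0,0,0,0,0,0,66,0,0,0,0,0,0,66,0,0,0,0,0,7,66,0,0,0,1,0,7,66,0,0,0,0,0,7,66,0,0,0,0,0,5,66,0,0,0,0,0,0,54,0,0,0,0,0,0,54], grip_force=20)

```text
time: 6.78
ee_pos: [0.5601, -0.2958, 0.1027]
orientation: [0.713, 0.702, 0.0, 0.0]
wrist_force: [0.3, -0.2, 0.3]
opening: 0.054
```

```bash
python3 st.py .559 -.295 .1; python3 - <<'E'
from h import *
s=snapshot('scene')[:,:,::-1].copy()
e=get_obs()['ee_pos'];print(e)
k=6
cv2.imwrite('pics/p8.png',over(s,'scene',[],180,150,100,100,k))
E
```

```text
6.775 ee [ 0.5601 -0.2958  0.1027] 
 [[ 0.0155  0.9999  0.0003]
 [ 0.9999 -0.0155 -0.0002]
 [-0.0002  0.0003 -1.    ]] 
F [ 0.344  -0.1603  0.3368] T [ 0.0282 -0.0011  0.0287] op 0.05403556737879908 j [-0.6459  0.284   1.7569  0.      1.1003 -0.6305]
delta tool mm [ 0.8039 -1.0837  2.7394]
[ 0.56014376 -0.29591012  0.10290706]
```

View pics/p8.png

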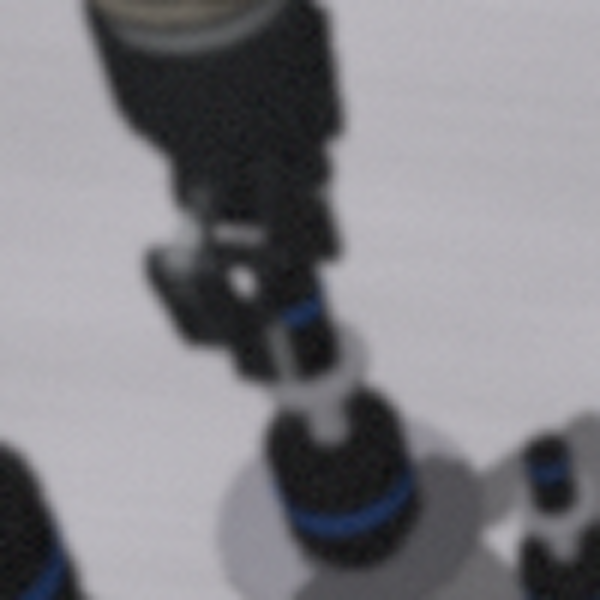

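Call:
apply_moves(rows=[0,0,0,1,0,4,54,0,0,0,0,0,3,54,0,0,0,0,0,0,20,0,0,0,0,0,0,20,0,0,0,0,0,0,20,0,0,0,0,0,0,20,0,0,0,0,0,0,20], grip_force=20)

```text
time: 7.7
ee_pos: [0.56, -0.2946, 0.0954]
orientation: [0.713, 0.702, 0.0, 0.0]
wrist_force: [0.2, -0.5, -1.7]
opening: 0.0255
```

```bash
python3 st.py .559 -.295 .1; python3 - <<'E'
from h import *
s=snapshot('scene')[:,:,::-1].copy()
e=get_obs()['ee_pos'];print(e)
k=6
cv2.imwrite('pics/p9.png',over(s,'scene',[],180,150,100,100,k))
E
```

```text
7.7 ee [ 0.56   -0.2946  0.0954] 
 [[ 0.0154  0.9999  0.0001]
 [ 0.9999 -0.0154  0.    ]
 [ 0.      0.0001 -1.    ]] 
F [ 0.1602 -0.4863 -1.735 ] T [-0.015  -0.1557 -0.0087] op 0.025513501454482255 j [-0.6446  0.2912  1.7626  0.0001  1.0877 -0.6292]
delta tool mm [-0.3667 -0.9731 -4.5738]
[ 0.55996886 -0.29463383  0.09541525]
```

View pics/p9.png

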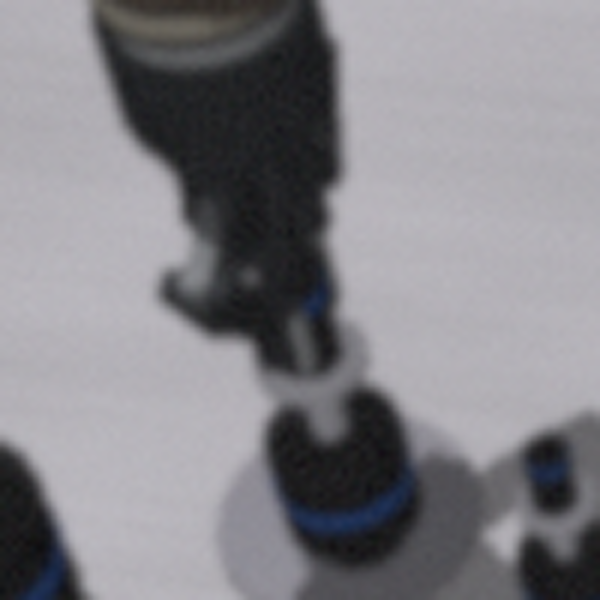

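The opening stopped at 25.5 mm, so the pads are on the grip head, as the pictures suggested. The reported TCP reads about 30 mm too low. Now firm up the grip, lift and weigh.

Call:
apply_moves(rows=[0,0,0,0,0,0,20,0,0,0,0,0,0,20,0,0,0,0,0,-5,20,0,0,0,0,0,-10,20,0,0,0,0,0,-15,20,0,0,0,0,0,-20,20,0,0,0,0,0,-20,20,0,0,0,0,0,-20,20,0,0,0,0,0,-20,20,0,0,0,0,0,-20,20,0,0,0,0,0,-20,20,0,0,0,0,0,-15,20,0,0,0,0,0,-10,20,0,0,0,0,0,0,20,0,0,0,0,0,0,20,0,0,0,0,0,0,20], grip_force=60)

```text
time: 9.75
ee_pos: [0.5595, -0.2944, 0.2693]
orientation: [0.713, 0.702, -0.0, -0.001]
wrist_force: [0.5, 0.3, -3.7]
opening: 0.0245
```

```bash
python3 st.py .5695 -.06 .268; python3 - <<'E'
from h import *
s=snapshot('scene')[:,:,::-1].copy()
t=snapshot('top')[:,:,::-1].copy()
o=get_obs();e=o['ee_pos'];print(e,o['wrist_force'],o['time'])
W=camwire(e[0],e[1],e[2]-.0894)
k=4
cv2.imwrite('pics/p10.png',np.hstack([over(s,'scene',W,110,130,140,100,k),over(t,'top',W,180,380,140,80,k)]))
E
```

```text
9.75 ee [ 0.5595 -0.2944  0.2693] 
 [[ 0.0154  0.9999 -0.0017]
 [ 0.9999 -0.0154  0.0012]
 [ 0.0012 -0.0017 -1.    ]] 
F [ 0.4502  0.2851 -3.7341] T [ 0.0725 -0.0211  0.0055] op 0.02449340709759909 j [-0.6446  0.1483  1.6048 -0.      1.3906 -0.6292]
delta tool mm [234.5226   6.3629   1.5631]
[ 0.55968413 -0.29451238  0.26967121] [-1.0354839  -0.59242126 -2.72019101] 9.85
```

View pics/p10.png

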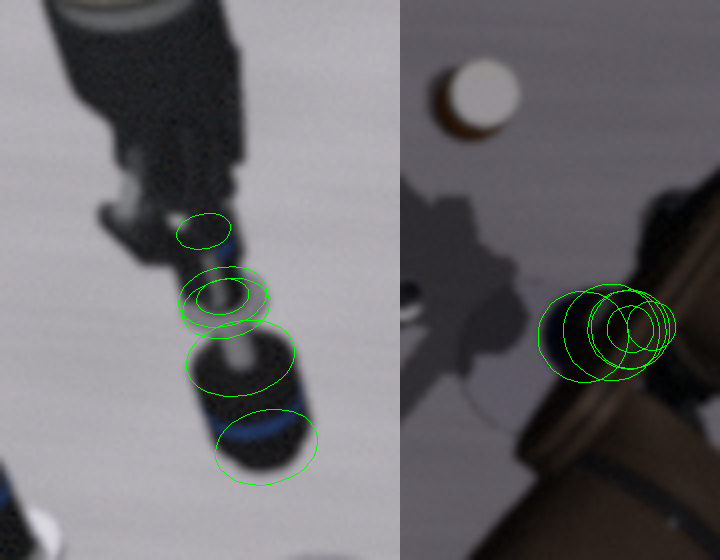

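Call:
apply_moves(rows=[0,0,0,10,0,0,20,0,0,0,20,0,0,20,0,0,0,25,0,0,20,0,0,0,25,1,0,20,0,0,0,25,1,0,20,0,0,0,25,1,0,20,0,0,0,25,1,0,20,0,0,0,25,1,0,20,0,0,0,25,0,0,20,0,0,0,20,0,0,20,0,0,0,8,0,0,20,0,0,0,0,0,0,20,0,0,0,0,0,0,20])

```text
time: 11.48
ee_pos: [0.5685, -0.0624, 0.2705]
orientation: [0.713, 0.701, -0.0, 0.0]
wrist_force: [-0.6, -0.2, -3.4]
opening: 0.0248
```

```bash
cat > look.py <<'E'
from h import *
import sys
s=snapshot('scene')[:,:,::-1].copy();t=snapshot('top')[:,:,::-1].copy()
o=get_obs();e=o['ee_pos'];print(e,o['wrist_force'],o['time'])
cv2.imwrite('pics/raw_s_%s.png'%sys.argv[1],s);cv2.imwrite('pics/raw_t_%s.png'%sys.argv[1],t)
a=over(s,'scene',[],160,280,120,130,6);cv2.imwrite('pics/%s_s.png'%sys.argv[1],a[:600])
b=over(t,'top',[],200,230,100,130,6);cv2.imwrite('pics/%s_t.png'%sys.argv[1],b)
E
python3 look.py q1;python3 st.py .5685 .053 .268
```

```text
[ 0.56853807 -0.06259664  0.27046828] [-0.23592373 -0.4039887  -3.7347108 ] 11.575
11.575 ee [ 0.5685 -0.0626  0.2705] 
 [[ 0.0166  0.9999 -0.0001]
 [ 0.9999 -0.0166 -0.0003]
 [-0.0003 -0.0001 -1.    ]] 
F [-0.2359 -0.404  -3.7347] T [-0.101   0.0005 -0.0348] op 0.02437153029127107 j [-0.2868  0.0103  1.7493 -0.0003  1.382  -0.2702]
delta tool mm [115.5808  -1.9535   2.4377]
```

View pics/q1_s.png

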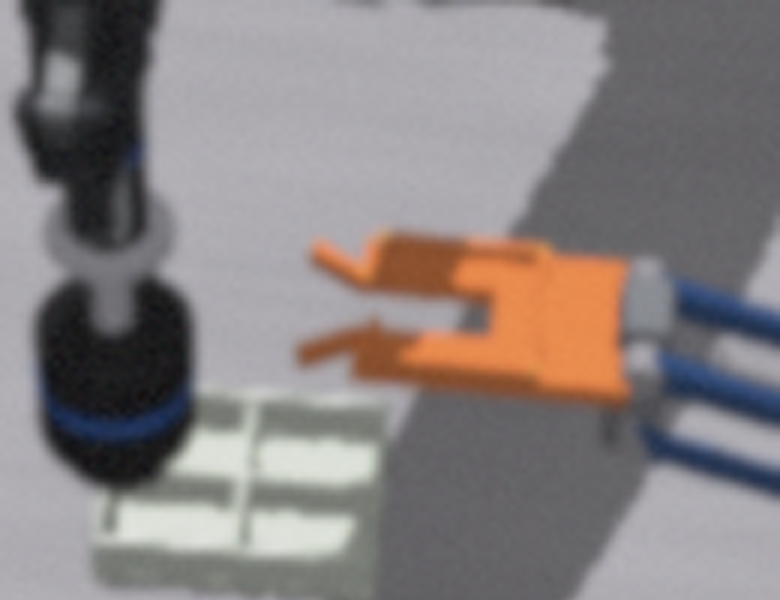

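View pics/q1_t.png

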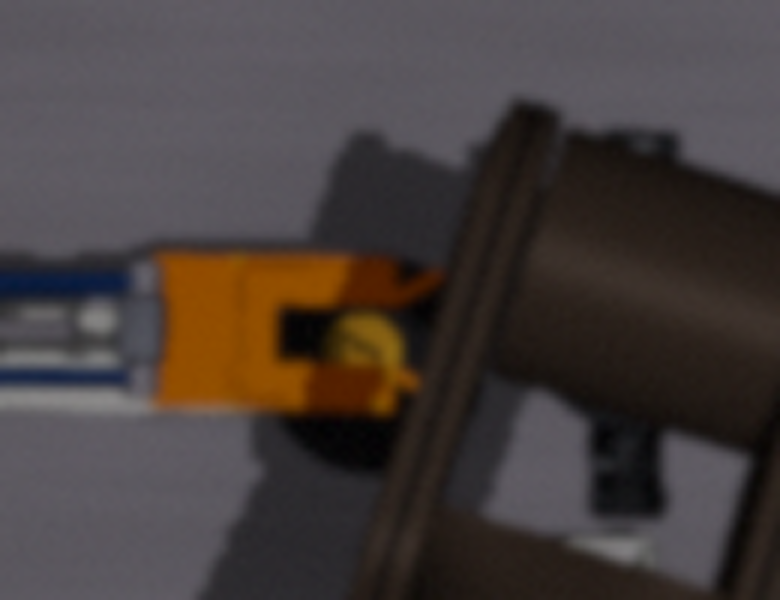

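```bash
cat > ov2.py <<'E'
from h import *
import sys
tag,fx,fy,cx,cy,cz=sys.argv[1],*map(float,sys.argv[2:7])
s=cv2.imread('pics/raw_s_%s.png'%tag)
fz=float(sys.argv[7]) if len(sys.argv)>7 else .2709
W=camwire(cx,cy,cz)+[circ((cx,cy),.007,cz+.07),circ((cx,cy),.007,cz+.106)];F=forkwire(fx,fy,fz,1.555)
a=over(s,'scene',W[:6],165,275,85,70,8) if cy<-.03 else over(s,'scene',W[2:],165,315,75,85,8)
b=over(s,'scene',F,190,330,45,65,9)
cv2.imwrite('pics/%s_w.png'%tag,a[:600]);cv2.imwrite('pics/%s_f.png'%tag,b)
E
python3 ov2.py q1 .569 .053 .5685 -.0626 .1811
```

```text
(no output)
```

View pics/q1_w.png

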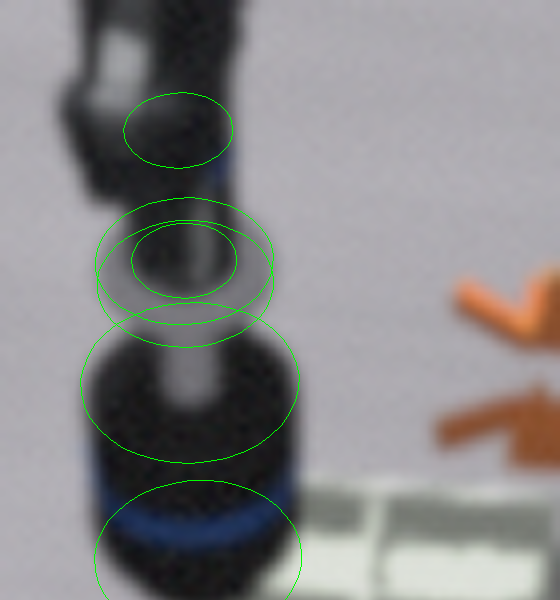

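View pics/q1_f.png

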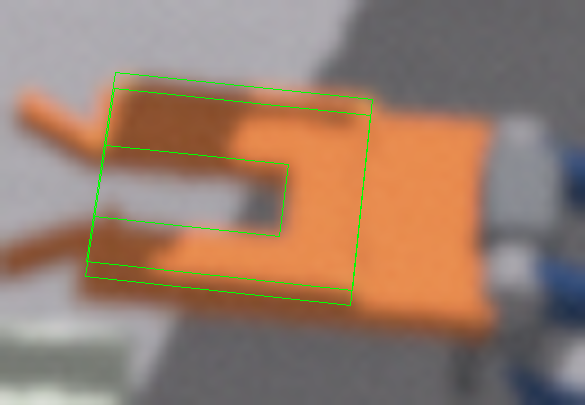

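Call:
apply_moves(rows=[0,0,0,10,0,0,20,0,0,0,15,0,0,20,0,0,0,15,-1,0,20,0,0,0,15,0,0,20,0,0,0,10,0,0,20,0,0,0,5,0,0,20,0,0,0,0,0,0,20,0,0,0,0,0,0,20])

```text
time: 12.58
ee_pos: [0.5686, 0.0079, 0.2705]
orientation: [0.713, 0.701, -0.0, 0.0]
wrist_force: [0.1, -0.2, -2.9]
opening: 0.0248
```

```bash
python3 look.py q2;python3 st.py .569 .0525 .268
```

```text
[0.56863089 0.00777728 0.27047672] [-0.23916155  0.87698783 -3.08482667] 12.675
12.675 ee [0.5686 0.0078 0.2705] 
 [[ 0.0161  0.9999 -0.0001]
 [ 0.9999 -0.0161 -0.0002]
 [-0.0002 -0.0001 -1.    ]] 
F [-0.2392  0.877  -3.0848] T [-0.0555  0.0172 -0.044 ] op 0.024832342302112027 j [-0.1646  0.0028  1.7569 -0.0002  1.382  -0.1485]
delta tool mm [44.7232 -0.3502  2.4699]
```

View pics/q2_s.png

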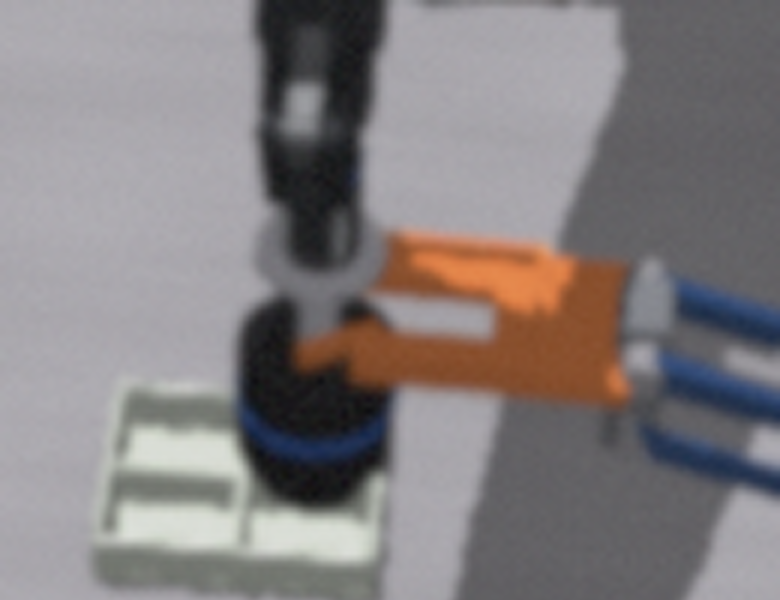

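View pics/q2_t.png

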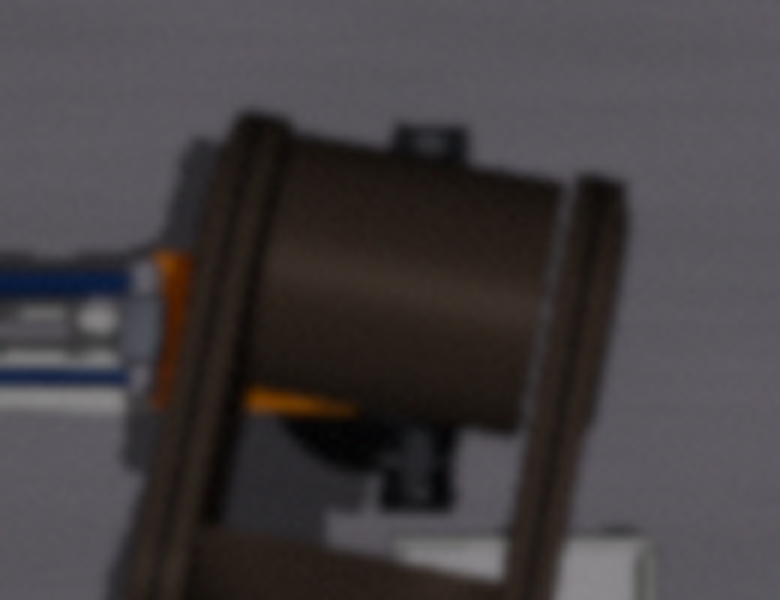

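Call:
apply_moves(rows=[0,0,0,6,0,0,20,0,0,0,8,0,0,20,0,0,0,8,0,0,20,0,0,0,8,0,0,20,0,0,0,6,0,0,20,0,0,0,5,0,0,20,0,0,0,3,0,0,20,0,0,0,0,0,0,20,0,0,0,0,0,0,20])

```text
time: 13.8
ee_pos: [0.5693, 0.052, 0.2705]
orientation: [0.713, 0.702, -0.0, 0.0]
wrist_force: [0.3, -0.4, -2.7]
opening: 0.0246
```

```bash
python3 look.py q3;python3 st.py .569 .0525 .268; python3 ov2.py q3 .569 .0525 .569 .0518 .1811
```

```text
[0.56931149 0.05199551 0.27053899] [-0.46669267 -0.84147011 -3.85510761] 13.9
13.9 ee [0.5693 0.052  0.2705] 
 [[ 0.0158  0.9999  0.    ]
 [ 0.9999 -0.0158 -0.0001]
 [-0.0001  0.     -1.    ]] 
F [-0.4667 -0.8415 -3.8551] T [-0.0097  0.021  -0.0553] op 0.02430635568309284 j [-0.0863  0.0095  1.75   -0.0001  1.382  -0.0705]
delta tool mm [ 0.4997 -0.3195  2.5389]
```

View pics/q3_s.png

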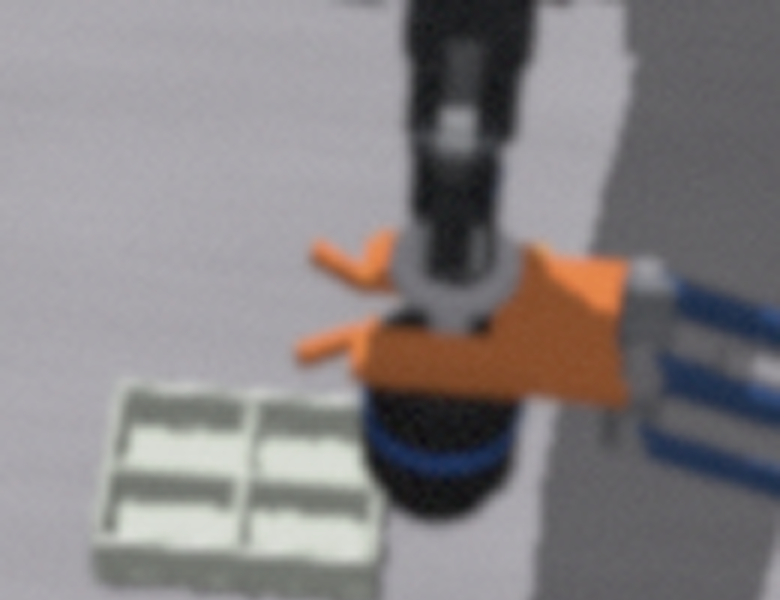

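View pics/q3_w.png

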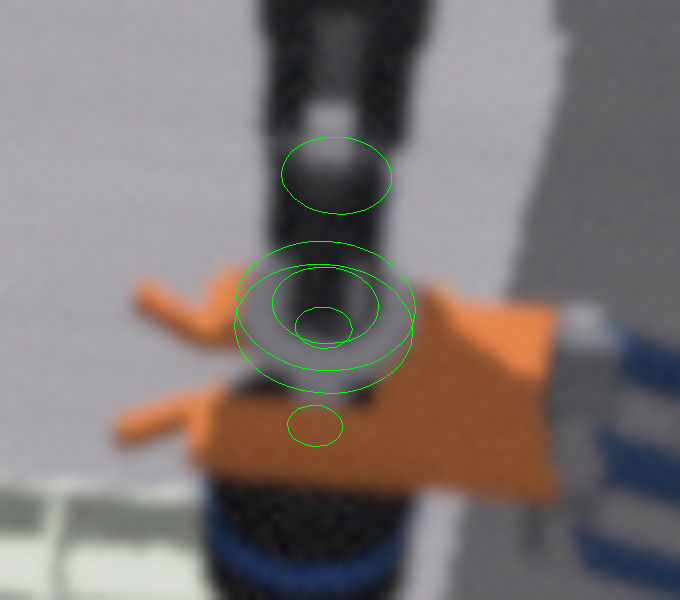

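View pics/q3_f.png

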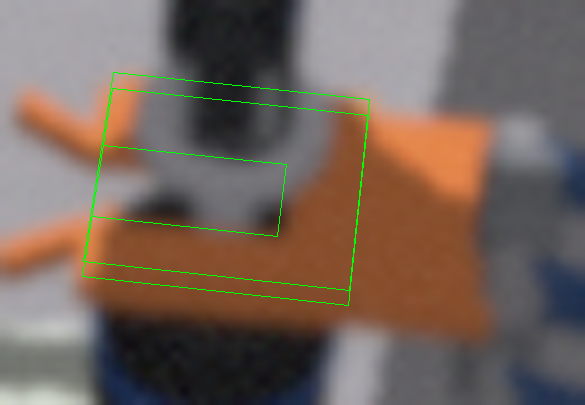

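Call:
apply_moves(rows=[0,0,0,0,0,2,20,0,0,0,0,0,3,20,0,0,0,0,0,3,20,0,0,0,0,0,2,20,0,0,0,0,0,0,20,0,0,0,0,0,0,20])

```text
time: 14.65
ee_pos: [0.5693, 0.0522, 0.2606]
orientation: [0.713, 0.702, 0.0, 0.0]
wrist_force: [0.6, 0.4, -3.1]
opening: 0.0247
```

```bash
python3 look.py q4;python3 st.py ; python3 ov2.py q4 .569 .0525 .569 .0520 .1711;python3 - <<'E'
from h import *
s=cv2.imread('pics/raw_s_q4.png');cv2.imwrite('pics/q4_z.png',over(s,'scene',[],185,325,55,75,10))
E
```

```text
[0.56937851 0.05220469 0.26070765] [-0.3298681  -0.107829   -4.52142479] 14.75
14.75 ee [0.5694 0.0522 0.2607] 
 [[ 0.0154  0.9999  0.0003]
 [ 0.9999 -0.0154 -0.    ]
 [ 0.      0.0003 -1.    ]] 
F [-0.3299 -0.1078 -4.5214] T [ 0.0246 -0.0046 -0.0017] op 0.024497177084537903 j [-0.086   0.0148  1.7623  0.      1.3641 -0.0705]
```

View pics/q4_z.png

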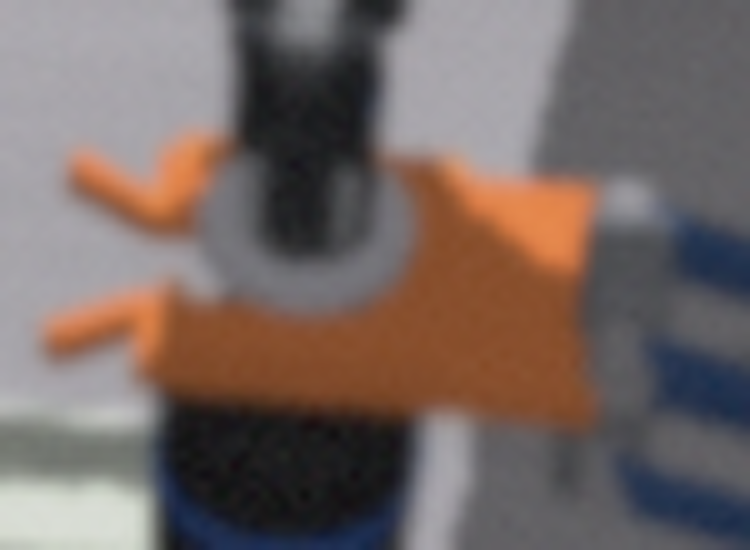

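View pics/q4_w.png

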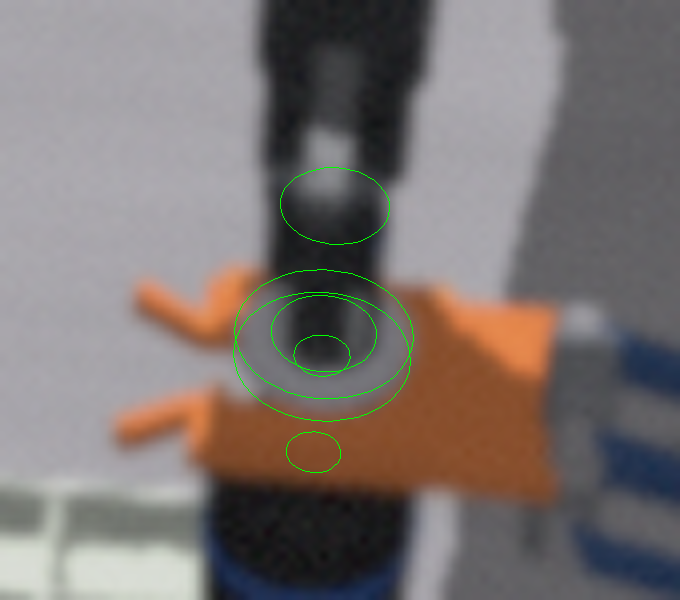

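Call:
apply_moves(rows=[0,0,0,0,0,1,20,0,0,0,0,0,1,20,0,0,0,0,0,1,20,0,0,0,0,0,1,20,0,0,0,0,0,1,20,0,0,0,0,0,1,20,0,0,0,-0.3,0,1,20,0,0,0,-0.3,0,1,20,0,0,0,0,0,0,20])

```text
time: 15.88
ee_pos: [0.5693, 0.0516, 0.2527]
orientation: [0.713, 0.702, 0.0, 0.0]
wrist_force: [-0.3, -1.2, -1.6]
opening: 0.0245
```

```bash
python3 look.py q5;python3 - <<'E'
from h import *
f=[]
for i in range(8):
    snapshot('top');f.append(get_obs()['wrist_force'])
print(np.mean(f,0),np.std(f,0),get_obs()['ee_pos'],get_obs()['time'])
s=cv2.imread('pics/raw_s_q5.png');cv2.imwrite('pics/q5_z.png',over(s,'scene',[],185,325,55,75,10))
E
```

```text
[0.56930395 0.05164832 0.2526301 ] [-0.23343598  0.44869383 -1.9604589 ] 15.975
[-0.29941686  0.15810183 -1.39357912] [0.5456303  0.33526897 0.33000064] [0.56931443 0.05159943 0.25257476] 16.375
```

View pics/q5_z.png

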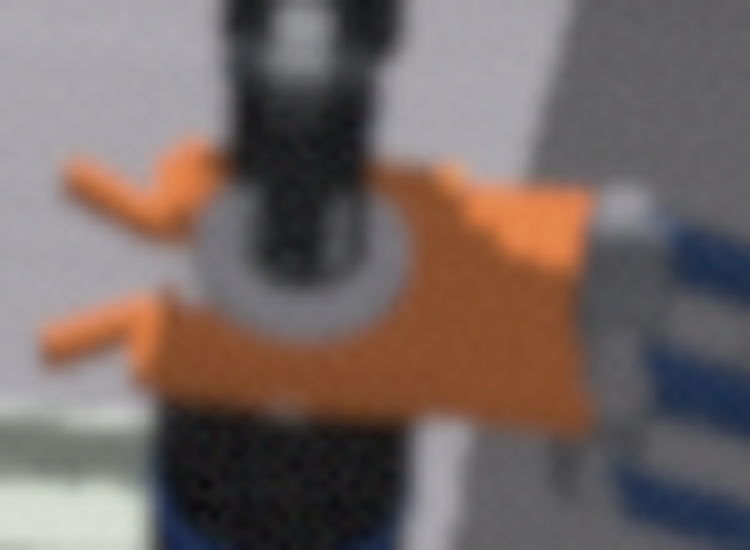

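Call:
apply_moves(rows=[0,0,0,-0.6,0,2,20,0,0,0,-0.6,0,2,20,0,0,0,-0.6,0,2,20,0,0,0,-0.5,0,2,20,0,0,0,-0.5,0,2,20,0,0,0,-0.5,0,2,20,0,0,0,-0.5,0,2,20,0,0,0,-0.4,0,2,20,0,0,0,-0.4,0,2,20,0,0,0,-0.4,0,2,20,0,0,0,0,0,0,20,0,0,0,0,0,0,20])

```text
time: 17.88
ee_pos: [0.5693, 0.0465, 0.2326]
orientation: [0.713, 0.702, 0.0, 0.0]
wrist_force: [0.3, 0.4, -1.6]
opening: 0.0244
```

```bash
cat > wf.py <<'E'
from h import *
import sys
np.set_printoptions(precision=4,suppress=True)
f=[];q=[]
for i in range(int(sys.argv[2])):
    s=snapshot('scene');o=get_obs();f.append(o['wrist_force']);q.append(o['ft_torque'])
print(np.mean(f,0),np.std(f,0),'T',np.mean(q,0),o['ee_pos'],o['time'])
cv2.imwrite('pics/raw_s_%s.png'%sys.argv[1],s[:,:,::-1]);cv2.imwrite('pics/%s_z.png'%sys.argv[1],over(s[:,:,::-1].copy(),'scene',[],185,325,75,75,8))
E
python3 wf.py q6 10
```

```text
[ 0.2606  0.1428 -0.5194] [0.6235 0.3421 0.4125] T [-0.0056 -0.0684  0.0095] [0.5693 0.0465 0.2326] 18.375
```

View pics/q6_z.png

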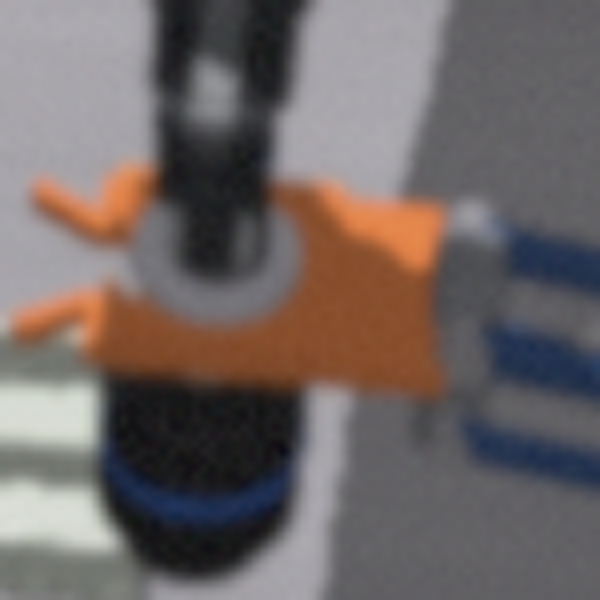

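Call:
apply_moves(rows=[0,0,0,-0.4,0,2,20,0,0,0,-0.4,0,2,20,0,0,0,-0.4,0,2,20,0,0,0,-0.3,0,2,20,0,0,0,-0.3,0,2,20,0,0,0,0,0,0,20,0,0,0,0,0,0,20])

```text
time: 19.25
ee_pos: [0.5692, 0.0447, 0.2226]
orientation: [0.713, 0.702, -0.0, 0.0]
wrist_force: [1.4, 0.0, -0.1]
opening: 0.0244
```

```bash
python3 wf.py q7 30
```

```text
[ 1.1779 -1.189   0.0079] [0.5211 0.581  0.551 ] T [-0.1997 -0.1603  0.0112] [0.5691 0.0448 0.2225] 20.75
```

View pics/q7_z.png

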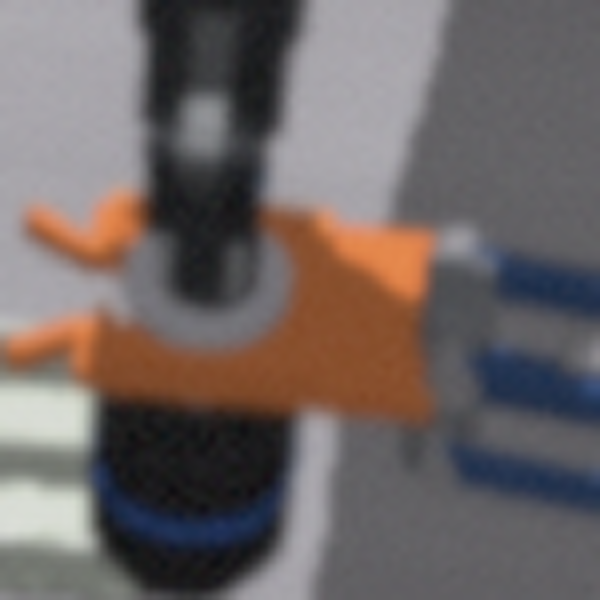

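```bash
python3 - <<'E'
from h import *
e=np.array([.5691,.0448,.2225])
d=.2709-(e[2]+.0166);s=np.arcsin(.2955-d/.24);print(d,.3-s, .0525-.24*(np.cos(s)-np.cos(.3)))
im=cv2.imread('pics/raw_s_q7.png')
y=.0525-.24*(np.cos(s)-np.cos(.3))
cv2.imwrite('pics/q7_o.png',over(im,'scene',forkwire(.569,y,e[2]+.0166,1.555)+camwire(e[0],e[1],e[2]-.0894),185,325,75,75,8))
E
```

```text
0.03179999999999997 0.13626944006618621 0.04499050083384201
```

View pics/q7_o.png

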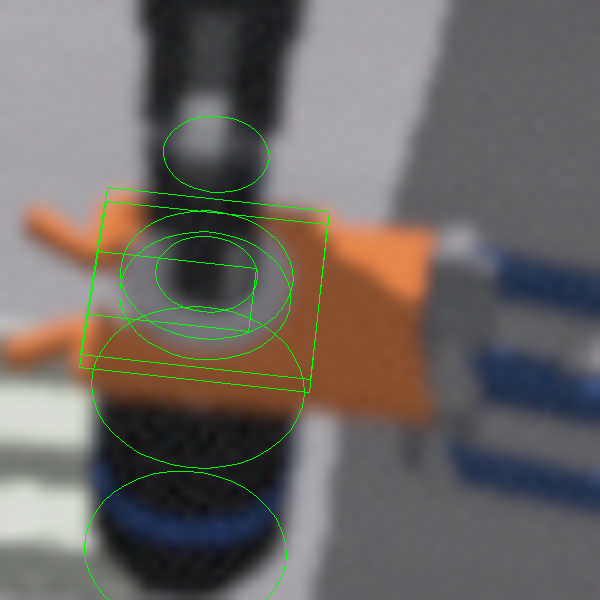

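Call:
apply_moves(rows=[0,0,0,-0.4,0.4,0,20,0,0,0,0,0,0,20])

```text
time: 21.0
ee_pos: [0.5692, 0.0447, 0.2222]
orientation: [0.713, 0.702, -0.0, -0.001]
wrist_force: [-0.5, -0.6, -0.5]
opening: 0.025
```

```bash
python3 wf.py q8 16
```

```text
[-0.6519  0.7674 -0.3906] [0.5016 0.5782 0.6342] T [ 0.1351  0.1552 -0.0055] [0.5694 0.0445 0.2224] 21.8
```

Call:
apply_moves(rows=[0,0,0,0,-0.15,1,20,0,0,0,-0.2,0,1,20,0,0,0,0,0,0,20])

```text
time: 22.18
ee_pos: [0.5695, 0.0442, 0.2204]
orientation: [0.713, 0.702, 0.0, 0.0]
wrist_force: [-0.9, 0.9, 0.1]
opening: 0.0248
```

```bash
python3 wf.py q9 30
```

```text
[-0.4729  0.7255 -0.2411] [0.5206 0.4336 0.536 ] T [ 0.1354  0.1412 -0.0231] [0.5694 0.0442 0.2205] 23.675
```

Call:
apply_moves(rows=[0,0,0,-0.1,-0.1,1,20,0,0,0,-0.1,0,1,20,0,0,0,-0.1,0,1,20,0,0,0,0,0,0,20])

```text
time: 24.18
ee_pos: [0.5694, 0.0438, 0.2175]
orientation: [0.713, 0.702, 0.0, 0.0]
wrist_force: [0.9, -0.4, -0.6]
opening: 0.0245
```

```bash
python3 wf.py q10 40
```

```text
[ 0.452  -0.6122  0.0899] [0.5123 0.6539 0.4811] T [-0.1261 -0.0751  0.0014] [0.5694 0.0439 0.2176] 26.175
```

Call:
apply_moves(rows=[0,0,0,-0.1,0.05,0,20,0,0,0,0,0,0,20,0,0,0,0,0,0,20,0,0,0,0,0,0,20], grip_force=20)

```text
time: 26.68
ee_pos: [0.5694, 0.0438, 0.2176]
orientation: [0.713, 0.702, 0.0, 0.0]
wrist_force: [1.0, -0.7, -0.3]
opening: 0.0244
```

```bash
python3 wf.py q11 20
```

```text
[ 1.0936 -0.6977  0.285 ] [0.5054 0.3933 0.5445] T [-0.1385 -0.16   -0.0048] [0.5694 0.0438 0.2175] 27.675
```

View pics/q11_z.png

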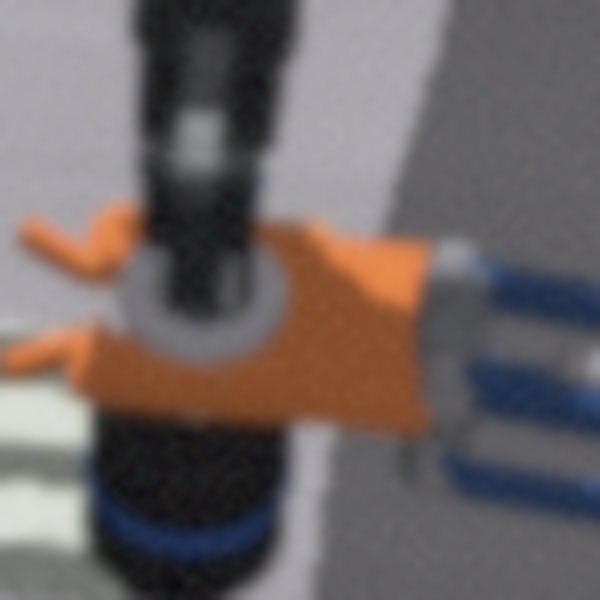

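Call:
apply_moves(rows=[0,0,0,0.1,0.1,-1,20,0,0,0,0,0,0,20,0,0,0,0,0,0,20,0,0,0,0,0,0,20,0,0,0,0,0,0,25,0,0,0,0,0,0,26,0,0,0,0,0,0,27,0,0,0,0,0,0,28,0,0,0,0,0,0,29,0,0,0,0,0,0,30,0,0,0,0,0,0,32])

```text
time: 29.05
ee_pos: [0.5694, 0.0439, 0.2185]
orientation: [0.713, 0.702, -0.0, -0.0]
wrist_force: [0.2, -0.1, 0.6]
opening: 0.032
```

```bash
python3 wf.py q12 6
```

```text
[0.0195 0.3626 0.0324] [0.2235 0.5245 0.412 ] T [-0.0204 -0.0238 -0.0067] [0.5695 0.0439 0.2185] 29.35
```

View pics/q12_z.png

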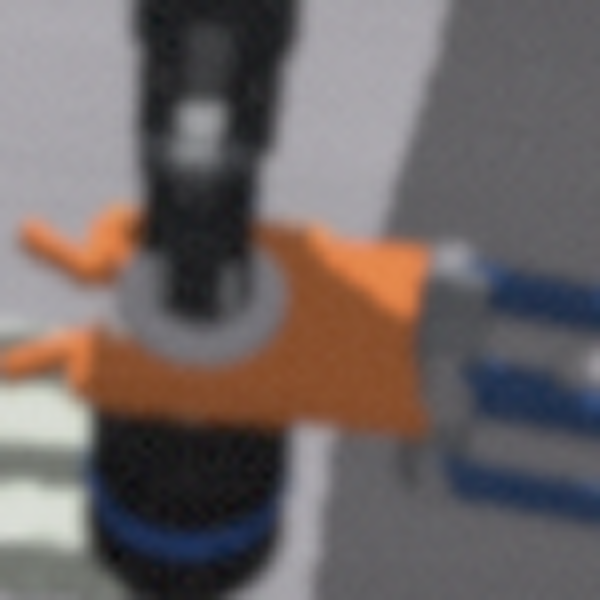

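The release was clean: the arm did not visibly move. Next, open wider and retreat straight up.

Call:
apply_moves(rows=[0,0,0,0,0,0,36,0,0,0,0,0,0,42,0,0,0,0,0,0,46,0,0,0,0,0,0,46,0,0,0,0,0,-4,46,0,0,0,0,0,-8,46,0,0,0,0,0,-12,46,0,0,0,0,0,-15,46,0,0,0,0,0,-20,46,0,0,0,0,0,-20,46,0,0,0,0,0,-20,46,0,0,0,0,0,-10,46,0,0,0,0,0,0,46,0,0,0,0,0,0,46,0,0,0,0,0,0,46])

```text
time: 31.22
ee_pos: [0.569, 0.0439, 0.3263]
orientation: [0.713, 0.702, -0.001, -0.001]
wrist_force: [-0.1, -0.8, -0.5]
opening: 0.0458
```

```bash
python3 wf.py q13 2; python3 - <<'E'
from h import *
im=cv2.imread('pics/raw_s_q13.png')
z=.2185+.0166
W=forkwire(.569,.044,z,1.555)[:1]+camwire(.5695,.0439,z-.106)
cv2.imwrite('pics/q13_o.png',np.hstack([over(im,'scene',W,175,320,75,60,6),over(im,'scene',[],175,320,75,60,6)]))
E
```

```text
[-0.1975  0.3686 -0.047 ] [0.1406 0.0749 0.2484] T [ 0.0269 -0.001   0.0101] [0.5692 0.0439 0.3267] 31.325
```

View pics/q13_o.png

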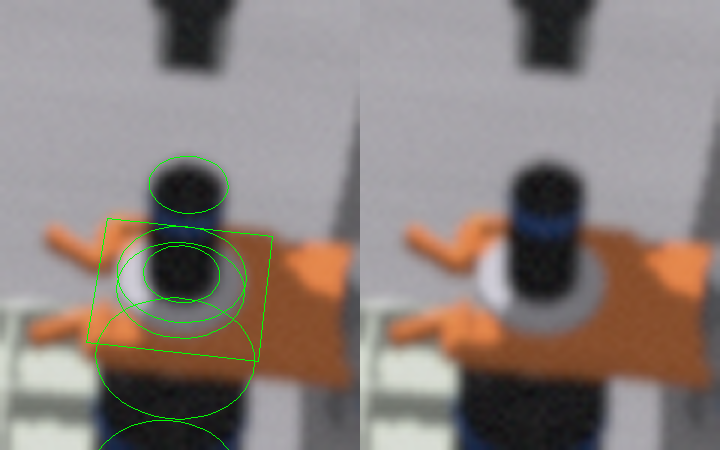

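View pics/raw_s_q13.png

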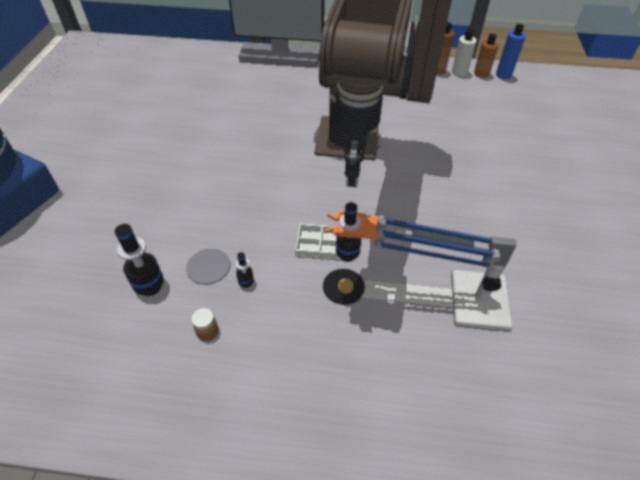

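The released camera hangs upright in the fork, collar in the recess at about (240,349). The sample, jar and tray are unmoved and the gripper is clear. I wait a second, check for motion between pictures, then hand in.

Call:
apply_moves(rows=[0,0,0,0,0,-20,46,0,0,0,0,0,-20,46,0,0,0,0,0,0,46,0,0,0,0,0,0,46,0,0,0,0,0,0,46,0,0,0,0,0,0,46,0,0,0,0,0,0,46,0,0,0,0,0,0,46,0,0,0,0,0,0,46,0,0,0,0,0,0,46])

```text
time: 32.58
ee_pos: [0.5695, 0.0439, 0.3675]
orientation: [0.713, 0.702, 0.0, 0.0]
wrist_force: [0.3, 0.2, -0.8]
opening: 0.046
```

```bash
python3 - <<'E'
from h import *
a=snapshot('scene').astype(int)
for i in range(4): b=snapshot('scene').astype(int)
r=cv2.imread('pics/raw_s_q13.png')[:,:,::-1].astype(int)
c=(slice(205,265),slice(325,500))
f=lambda p:cv2.cvtColor(p[c].astype(np.uint8),cv2.COLOR_RGB2GRAY).astype(np.float32)
print('shift px',cv2.phaseCorrelate(f(a),f(b)),cv2.phaseCorrelate(f(r),f(b)))
p0=cv2.imread('pics/scene0.png')[:,:,::-1].astype(int)
for n,(q0,q1,w0,w1) in dict(jar=(305,342,190,222),sample=(275,300,330,360),tray=(235,260,295,330)).items():
    g=lambda p:cv2.cvtColor(p[q0:q1,w0:w1].astype(np.uint8),cv2.COLOR_RGB2GRAY).astype(np.float32)
    print(n,cv2.phaseCorrelate(g(p0),g(b)))
print(get_obs()['time']);print(job_done())
E
```

```text
shift px ((-0.018223049687406956, 0.010723239485560754), 1.0060053966663502) ((0.11663613180745358, 0.05106707130916632), 0.9458776719481857)
jar ((0.10405344606569855, -0.006965082145946155), 0.925840800255537)
sample ((-0.4095628155820794, 0.2877029101998012), 0.7457711162567139)
tray ((-0.010909956764901807, 0.5604490698494331), 0.9940918440288967)
32.825
the job is handed in; nothing more can be done
None
```

I hung the camera head on the spring-balanced arm, let go with no visible jump, and handed the job in at 32.8 s of the 64 s allowed. No verdict is reported.

- **Pick-up:** I took the camera from its pad and slid the neck into the slot with the collar above the lips. I then lowered it with the fork, following the fork's small sideways drift.
- **Release:** I eased it down until the wrist force settled near zero, then opened the fingers in small steps and backed straight up. By the tool height, the arm had sunk about 0.16 rad.
- **Last checks:**
  - The picture shows the camera upright with its collar in the recess, matching the expected outline to within about a pixel or two.
  - The fork area moved less than 0.02 px over 0.2 s, and about 0.1 px since I backed away.
  - The sample, jar and tray are within about 0.6 px (roughly 1–2 mm) of where they started.
  - The gripper touches nothing.

**What disagreed:**
- The fingertips in the pictures sat about 30 mm higher than the reported tool position. I went by the pictures, and the fingers stopping at about 25 mm on the 26 mm head confirmed it.
- The wrist force readings were noisy, with up to about 1.2 N sideways while the camera was held in the fork. The zero-load point is therefore only good to about 0.2 N.
- The overhead camera's view of the fork was blocked by the robot, so fit and centring were checked from the scene camera only.

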